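# Hang the bread tongs over the pull-out rail

## Robot

A 6-joint arm with a two-finger parallel gripper is mounted at the origin on the work surface. World frame = base frame: x ahead of the robot, y to its left, z up, the work surface at z = 0. Lengths are in m, angles in rad, forces in N, time in s.
With the tool pointing down it reaches from about 0.35 to 0.775 m from the base axis. Payload 5.5 kg.
Tool frame: the origin (TCP) lies midway between the tips of the shut fingers; the grasp point (between the pads) lies grip_point_offset behind it (grip_point_offset is the distance from the TCP to the grasp point, in m); z points along the fingers, y is the direction in which the jaws open and shut (so a half turn about z gives the same grasp; the last joint's range is limited). The gripper opens to 85 mm and grips with 20 to 120 N. Pads are 22 mm wide; open, the fingers measure 114 mm over their backs; the gripper's body (76 mm by 85 mm) begins 54 mm behind the grasp point. The pads swing forward as they close: fully open they stand 13 mm farther back than shut.
Start: joints at [0.979, 0.313, 0.046, 1.304, 0, 1.431], TCP at [0.251, 0.517, 0.231] pointing down, gripper open.
Joint ranges: [-2.76, 2.76], [-0.86, 1.69], [-1.03, 1.26], [-2.2, 2.34], [-1.47, 1.5], [-3.14, 3.14]. Speed limits (rad/s): [2.57, 2.57, 3.14, 3.14, 3.14, 3.14].

## Interface

Orientations are given as a unit quaternion [w, x, y, z].
In Python, from workcell import * gives the robot as it stands.
- The arm moves only by the tool send_rows, never from a script. Its argument "series" is one flat list of numbers, 7 for each row, row after row: the shift along the tool's x, y, z in cm, then the turn, a rotation vector about the tool's x, y, z in degrees, then the opening, from 0 (shut) to 1 (fully open). A call has 1 to 10 rows; each row is the pose to reach, as a shift and turn from the pose commanded when the call began, along the tool's axes at that moment; what a row does not reach only later rows make up. A row lasts 1/12 s, in which the tool goes at most 41.7 mm and 7.16 degrees, less where a joint would pass 70% of its speed; a pose out of reach is approached as far as the arm can. A call with a gripper value outside its range is refused whole. The fingers move at their own pace and stop on an object; "newtons" is the grip in N (left out, the last holds). Time passes only in rows, so rows that repeat a pose let the fingers close. It gives the time, the measured TCP pose, the force and the opening at its end, in the units of the state.
- get_state(): the state, without advancing time (a new reading comes with each control period).
- read_camera(name): name is "side" or "top"; returns the picture (480x640x3 uint8, blue, green, red); there is no depth.
- camera_info(name): a dict with "K" (3x3 intrinsics, pixels), "xyz" and "attitude" of the camera in the world. Camera axes: x right, y down, z forward; pixel columns grow to the right and rows downward; lengths in m; the calibration is good to about 2 mm. A picture is of the moment at which its call begins. camera_info takes no time and is no camera call.
- hand_in(): hands the job in, once; it reports no verdict.
Trained networks look in the newest picture that a camera, given by its name, has taken for a name from the list of things; names that differ only in an ending like _2 or _b are one class to them, and where a whole thing is asked for, a point or a joint stands for the part that bears it (a point fixed in the world has none). Each returns a list of dicts, best first, with "p" (0 to 1); they miss things now and then, are a little off and sometimes report something else, mostly with a low value. They report only what shows in the picture. A call takes as long as a camera call. They do not tell look-alikes from the thing itself.
- silhouettes(camera, label): "pixels" (480x640 bool, what is visible of it) and "box" ([left, top, width, height] in pixels, round what is visible of it).
The state is a dict: "clock": time; "joint_pos": joint angles; "qvel": joint speeds; "tau": joint torques, N m; "tcp_pos": TCP position; "orientation": TCP orientation; "wrist_force": force on the tool from outside, world axes, zero at the start; "ft_torque": the same for the moment, N m; "finger_gap": finger opening in m.
Only numpy, scipy, OpenCV 4.12 (cv2) and the standard library are available. Lean on these libraries where they do the work, as an engineer would, in place of code of your own. Each camera call takes 0.05 s, during which the arm holds its last target. There are 200 camera calls.

## Task

Set up the bread stand on the breakfast table: pull its steel rail fully out by the knob, then take the bread tongs out of the cutlery box and hang them over the rail, one arm on each side, between the knob and the stand. Lower them until they rest on the rail before you let go, leave the rail fully out, and do not disturb the jam jar, the cup or the bowl.

Things in the scene. Friction and masses are not known exactly. Their poses are not given: they have to be found in the camera images.
- stand: Fixed light-wood bread stand; place and yaw vary. Origin on the table straight below the rail's axis, 100 mm in front of the stand's front face; +x runs along the rail into the stand, z up. The stand fills x 100 to 300 mm, y -120 to 120 mm. Its top board is 128 mm high and carries the rail's wooden bearing block (34 mm wide, to 168 mm high, at its front edge) and two rolls (to 175 mm high).
- rail (a joint): How far the round steel rail is pulled out of the stand (m): 0 fully in, 0.14 fully out against a stop; it starts 0 to 0.03 out. It slides level along the stand's -x, resists with about 2.5 N and stays where it is left.
- rail_knob (a point): Centre of the dark-wood knob (cylinder 26 mm across, 20 mm long, lying along the rail) on the rail's free end, moving with it; 150 mm above the table, 35 mm in front of the stand's front face when in, 175 mm when fully out. Axes as the stand's. The rail is a level bar 14 mm in diameter on the same axis: its top is 157 mm above the table.
- caddy: Fixed light-wood cutlery box, 65 mm high, two compartments; place and yaw vary. Origin under the centre of the one (outside 52 mm along x, 76 mm along y, walls and floor 6 mm) in which the tongs stand; the other, on its +x side, holds three wooden knife handles, up to 112 mm high at x 45 to 55 mm.
- tongs_mid (a point): Centre (half-way up) of the bread tongs: a rigid steel strip bent to an upside-down U, 118 mm tall, 18 mm wide along x (tips 24), 3 mm thick, 80 g. They stand in the box, bow up along z, top 124 mm above the table, leaning a few degrees at most. Arms at +y and -y, 38 mm over their outsides from 0 to 45 mm above this point, 47 at the tips; 32 mm gap inside.
- tongs_bow (a point): Middle of the underside of the tongs' bow, 56 mm above tongs_mid along the tongs' z and 3 mm below their top, axes the same; this point rests on the rail's top when they hang.
- jam_jar: Bystander: closed glass jam jar with white lid, 62 mm in diameter, 95 mm high, origin at the centre of its underside.
- cup: Bystander: blue ceramic cup, 76 mm rim diameter, 70 mm high, origin at the centre of its underside.
- bowl: Bystander: small white bowl, 96 mm in diameter, 45 mm high, origin at the centre of its underside.
Things that resemble listed ones, but are neither listed nor needed, are in the scene too. There is more than one size of the caddy; the job needs the smaller. Of the things shaped like the part that bears tongs_mid, the bare steel one is meant.

How it is judged:
On the way, in this order (a step that is already met when the one before it is completed fails the run):
1. the rail is pulled fully out while the tongs are still in the box (value of joint rail above 0.128 m and horizontal distance between tongs_mid and caddy below 0.02 m and height (world z) of tongs_mid below 0.08 m), for 0.2 s.
2. the tongs are lifted clear of the box (height (world z) of tongs_mid above 0.13 m), for 0.1 s.
3. the tongs, still held, are lowered over the rail until they are (almost) resting on it (x of tongs_bow in the frame of rail_knob between 0.018 and 0.155 m and y of tongs_bow in the frame of rail_knob between -0.012 and 0.012 m and z of tongs_bow in the frame of rail_knob between 0.002 and 0.015 m and angle between tongs_mid's own z axis and vertical below 0.26 rad and angle between the x axis of tongs_bow and the x axis of rail_knob, either way round below 0.6 rad and contact force between the fingers and tongs above 0.5 N), for 0.1 s.
At the end, for the whole second after the job is handed in: Rail at least 128 of 140 mm out; tongs hang still over it, released, an arm on each side: bow underside at most 8 mm above the rail's top, within 12 mm of its axis, 18 to 155 mm from the knob's centre towards the stand, within 15 deg of upright and 34 deg of square across the rail (x of tongs_bow in the frame of rail_knob between 0.018 and 0.155 m and y of tongs_bow in the frame of rail_knob between -0.012 and 0.012 m and z of tongs_bow in the frame of rail_knob between 0.002 and 0.015 m and angle between tongs_mid's own z axis and vertical below 0.26 rad and angle between the x axis of tongs_bow and the x axis of rail_knob, either way round below 0.6 rad and value of joint rail above 0.128 m and linear speed of tongs below 0.05 m/s); the robot touches nothing.
It fails at once if the jam jar is pushed more than 30 mm or tipped (distance of jam_jar from where it was at the start of the episode above 0.03 m or angle between jam_jar's own z axis and vertical above 0.35 rad).
It fails at once if the cup is pushed more than 30 mm or tipped (distance of cup from where it was at the start of the episode above 0.03 m or angle between cup's own z axis and vertical above 0.35 rad).
It fails at once if the bowl is pushed more than 30 mm or tipped (distance of bowl from where it was at the start of the episode above 0.03 m or angle between bowl's own z axis and vertical above 0.35 rad).
It also fails if it takes over 59 s, if anything falls off the work surface, if the arm or the gripper's body presses on something with over 40 N, if the wrist force passes 120 N, or if a joint passes its speed limit or range.

## Working session

There is one attempt and no reset: what is moved stays moved. The work goes in short steps, Python scripts to look and compute and a tool call to move; the robot and the scene stay as the last step left them, time stands still between calls to the robot, and variables do not carry over. Pictures are saved under pics/ and viewed, about 8 in all and at most 12, crops included, and the job is handed in when it is done.

Besides the shell and the picture viewer there is one more tool, called after "Emit:" as a command line: name --argument value ..., lists and objects as JSON in quotes. send_rows: Moves the arm, as the interface text tells. Its arguments: {"type":"object","properties":{"series":{"type":"array"},"newtons":{"type":"number"}},"required":["series"]}

```bash
mkdir -p pics; ls
python3 - <<'E'
from workcell import *
import cv2
for c in ("side","top"):
    im=read_camera(c); cv2.imwrite(f"pics/{c}0.png",im); print(c,camera_info(c))
    for l in ("stand","rail_knob","caddy","tongs_mid","rail","jam_jar","cup","bowl"):
        try: print(l,[(round(d["p"],2),d["box"]) for d in silhouettes(c,l)])
        except Exception as e: print(l,e)
print(get_state())
E
```

```text
pics
side {'K': array([[515.22977123,   0.        , 321.15287783],
       [  0.        , 515.22977123, 232.59053969],
       [  0.        ,   0.        ,   1.        ]]), 'xyz': array([0.41040349, 0.54874139, 0.59793063]), 'attitude': array([ 0.05922655, -0.11630484,  0.90074321, -0.41427897])}
stand [(0.57, [166.4, 84.7, 166.1, 147.1])]
rail_knob []
caddy [(0.83, [209.1, 352.5, 100.0, 107.4]), (0.81, [350.9, 339.7, 119.4, 136.9])]
tongs_mid [(0.92, [262.0, 359.0, 32.0, 68.2]), (0.86, [274.3, 287.9, 38.3, 80.3]), (0.31, [373.4, 248.3, 43.3, 74.4])]
rail [(0.96, [212.2, 105.3, 116.7, 33.3]), (0.34, [205.0, 221.9, 44.2, 54.2])]
jam_jar [(0.71, [373.8, 251.1, 42.1, 69.7]), (0.16, [201.9, 218.3, 50.2, 60.6])]
cup [(0.93, [205.3, 221.1, 47.5, 59.0])]
bowl [(0.86, [286.7, 240.3, 63.6, 56.9]), (0.34, [168.9, 86.9, 161.1, 141.8])]
top {'K': array([[463.64753956,   0.        , 326.76447326],
       [  0.        , 463.64753956, 246.49262607],
       [  0.        ,   0.        ,   1.        ]]), 'xyz': array([ 0.4915563 , -0.00422502,  0.79988898]), 'attitude': array([-0.03755651,  0.71307445, 
[... 551 characters left out ...]
7.1])]
{'clock': 0.9, 'joint_pos': array([9.79380423e-01, 3.13163697e-01, 4.61168514e-02, 1.30360132e+00,
       1.80600276e-05, 1.43119871e+00]), 'qvel': array([ 1.18038647e-03,  1.10002703e-03, -1.10112187e-03,  4.06205326e-04,
        7.48889889e-05,  3.99358549e-04]), 'tau': array([-2.67303039e-04, -4.80452228e+01,  2.98811030e+01,  4.35357231e-05,
       -3.11724234e-04,  5.88416867e-06]), 'tcp_pos': array([0.25107643, 0.51734153, 0.23135076]), 'orientation': array([1.80446897e-05, 2.23992494e-01, 9.74590866e-01, 7.24148919e-05]), 'wrist_force': array([ 0.10266547,  0.07027493, -0.06767538]), 'ft_torque': array([-0.03232162, -0.00303946,  0.00087611]), 'finger_gap': 0.08536188971956842}
```

View pics/top0.png

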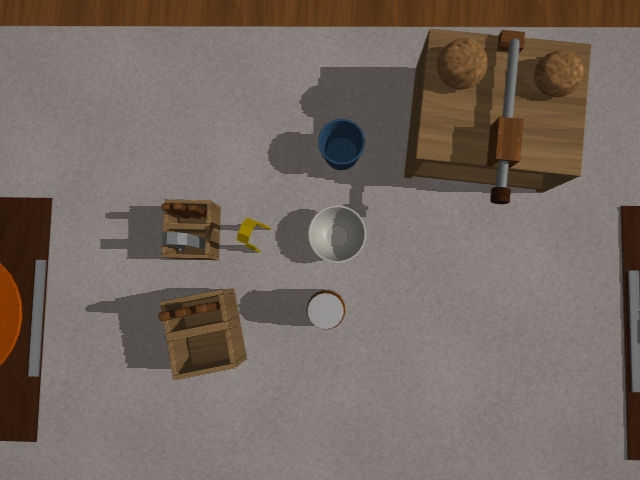

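View pics/side0.png

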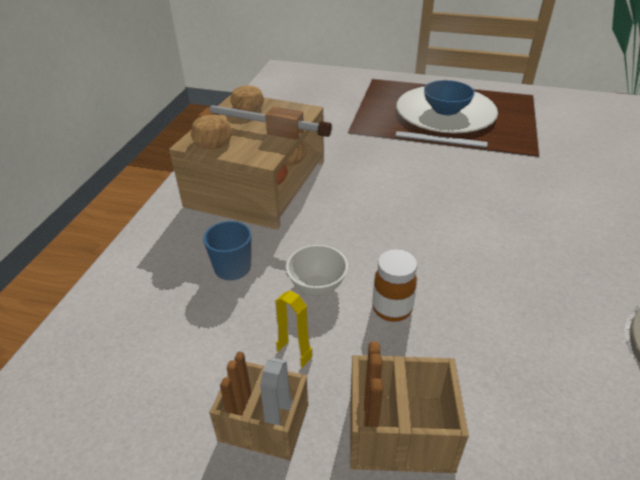

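Both pictures show the same set of candidates (top-view pixels first):
- **Tongs:** the bare steel pair is in the small box at top (185,240), side (275,390). The yellow pair at top (250,235), side (293,325) is a look-alike. I choose the steel pair.
- **Boxes:** the small one is at top (190,230) and the large one at (203,333). I choose the small one.
- **Knob:** top (501,195), side (325,129).

```bash
cat > h.py <<'E'
from workcell import *
import numpy as np, cv2
from scipy.spatial.transform import Rotation as R
def rot(q): return R.from_quat([q[1],q[2],q[3],q[0]]).as_matrix()
def cam(c):
    i=camera_info(c); return np.array(i["K"]),np.array(i["xyz"]),rot(i["attitude"])
def ray(c,p):
    K,t,A=cam(c); return t,A@np.linalg.inv(K)@np.array([p[0],p[1],1.])
def onz(c,p,z):
    t,d=ray(c,p); return t+d*(z-t[2])/d[2]
def proj(c,X):
    K,t,A=cam(c); v=(np.atleast_2d(X)-t)@A@K.T; return v[:,:2]/v[:,2:]
def tri(p,q):
    (a,d),(b,e)=ray("top",p),ray("side",q)
    s=np.linalg.lstsq(np.c_[d,-e],b-a,rcond=None)[0]; P,Q=a+d*s[0],b+e*s[1]
    return (P+Q)/2,np.linalg.norm(P-Q)
E
python3 - <<'E'
from h import *
top=cv2.imread("pics/top0.png");side=cv2.imread("pics/side0.png")
a=cv2.resize(top[195:270,155:230],(400,400),interpolation=cv2.INTER_CUBIC)
b=cv2.resize(side[350:450,210:310],(400,400),interpolation=cv2.INTER_CUBIC)
cv2.imwrite("pics/c1.png",np.hstack([a,b]))
print("knob",tri((501,195),(325,129)))
for z,p in ((.157,(515,40)),(.157,(503,185)),(.15,(501,195))): print(onz("top",p,z))
read_camera("top")
for d in silhouettes("top","caddy")[:2]:
    m=d["pixels"].astype(np.uint8); print(cv2.minAreaRect(cv2.findNonZero(m)))
for d in silhouettes("top","tongs_mid"):
    m=d["pixels"].astype(np.uint8); r=cv2.minAreaRect(cv2.findNonZero(m)); print(r,onz("top",r[0],.124))
print(grip_point_offset)
for n in "jam_jar","cup","bowl":
    for d in silhouettes("top",n)[:1]:
        x,y,w,h=d["box"]; print(n,onz("top",(x+w/2,y+h/2),{"jam_jar":.095,"cup":.07,"bowl":.045}[n]))
E
```

```text
knob (array([ 0.61658342, -0.22683695,  0.15030439]), np.float64(0.001408628875680051))
[ 0.83926996 -0.24601645  0.157     ]
[ 0.63008597 -0.22730967  0.157     ]
[ 0.61734576 -0.22684028  0.15      ]
((191.0, 229.5), (59.0, 60.0), 90.0)
((201.78846740722656, 333.44232177734375), (79.6231460571289, 79.42704010009766), 78.69007110595703)
((183.0, 241.5), (17.0, 42.0), 90.0) [0.54629546 0.22960024 0.124     ]
((251.6000213623047, 233.30003356933594), (26.385602951049805, 27.72724151611328), 26.56505012512207) [0.56016493 0.12810352 0.124     ]
0.0187
jam_jar [ 0.74307142 -0.25152255  0.095     ]
cup [ 0.71479474 -0.00529318  0.07      ]
bowl [0.57092211 0.00386824 0.045     ]
```

View pics/c1.png

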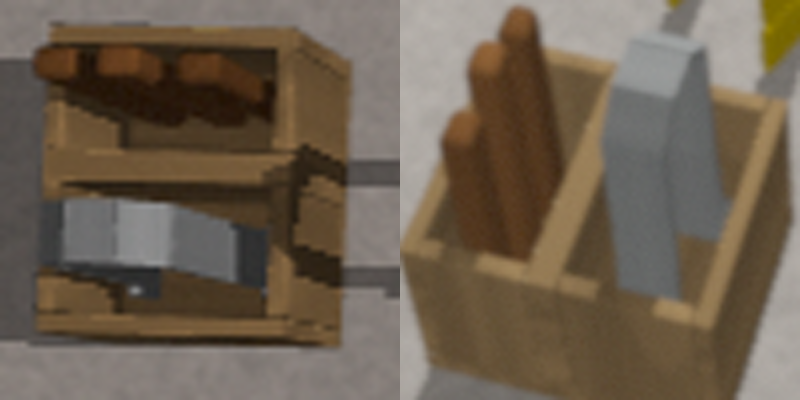

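The crop confirms it: bare steel tongs in the small box, with their flat bow top at about top pixel (182,239). Next I go above the knob.

```bash
cat >> h.py <<'E'
def delta(p,yaw_y):
    "tool shift (cm) and turn (deg) from now to TCP p, pointing down, tool y at heading yaw_y (deg)"
    s=get_state(); R0=rot(s["orientation"]); a=np.radians(yaw_y)
    y=np.array([np.cos(a),np.sin(a),0]); z=np.array([0,0,-1.]); R1=np.c_[np.cross(y,z),y,z]
    print("shift",np.round(R0.T@(np.array(p)-s["tcp_pos"])*100,2),"turn",np.round(np.degrees(R.from_matrix(R0.T@R1).as_rotvec()),2))
E
python3 - <<'E'
from h import *
delta((.617,-.227,.231),84.9)
E
```

```text
shift [-6.542e+01 -5.099e+01  3.000e-02] turn [  0.     0.   -20.78]
```

Emit:
send_rows --series '[-65.4, -51, 0, 0, 0, -20.8, 1, -65.4, -51, 0, 0, 0, -20.8, 1, -65.4, -51, 0, 0, 0, -20.8, 1, -65.4, -51, 0, 0, 0, -20.8, 1, -65.4, -51, 0, 0, 0, -20.8, 1, -65.4, -51, 0, 0, 0, -20.8, 1, -65.4, -51, 0, 0, 0, -20.8, 1, -65.4, -51, 0, 0, 0, -20.8, 1, -65.4, -51, 0, 0, 0, -20.8, 1, -65.4, -51, 0, 0, 0, -20.8, 1]' --newtons 40

```text
clock: 2.03
tcp_pos: [0.432, 0.1487, 0.2317]
orientation: [0.001, 0.044, 0.999, 0.0]
wrist_force: [0.7, 0.9, 0.6]
finger_gap: 0.0852
```

Run:
```python
from h import *
print(get_state()["tcp_pos"]);delta((.617,-.227,.231),84.9)
```

```text
[0.431967   0.14874957 0.23171048]
shift [-21.75 -35.79   0.08] turn [0.02 0.06 0.03]
```

Emit:
send_rows --series '[-21.5, -35.2, 0, 0, 0, 0, 1, -21.5, -35.2, 0, 0, 0, 0, 1, -21.5, -35.2, 0, 0, 0, 0, 1, -21.5, -35.2, 0, 0, 0, 0, 1, -21.5, -35.2, 0, 0, 0, 0, 1, -21.5, -35.2, 0, 0, 0, 0, 1, -21.5, -35.2, 0, 0, 0, 0, 1, -21.5, -35.2, 0, 0, 0, 0, 1, -21.5, -35.2, 0, 0, 0, 0, 1, -21.5, -35.2, 0, 0, 0, 0, 1]'

```text
clock: 2.87
tcp_pos: [0.6151, -0.2217, 0.2311]
orientation: [0.0, 0.045, 0.999, -0.0]
wrist_force: [0.8, -0.6, -0.1]
finger_gap: 0.0856
```

Emit:
send_rows --series '[0, 0, 0, 0, 0, 0, 1, 0, 0, 0, 0, 0, 0, 1, 0, 0, 0, 0, 0, 0, 1]'

```text
clock: 3.12
tcp_pos: [0.614, -0.2189, 0.2307]
orientation: [-0.001, 0.045, 0.999, 0.0]
wrist_force: [0.8, -0.1, 0.6]
finger_gap: 0.0854
```

Run:
```python
from h import *
print(get_state()["tcp_pos"]);delta((.617,-.227,.131),84.9)
```

```text
[ 0.61401052 -0.21893411  0.23073873]
shift [-0.38 -0.79  9.97] turn [ 0.05 -0.07 -0.02]
```

Emit:
send_rows --series '[-0.4, -0.8, 3, 0, 0, 0, 1, -0.4, -0.8, 6, 0, 0, 0, 1, -0.4, -0.8, 8.5, 0, 0, 0, 1, -0.4, -0.8, 10, 0, 0, 0, 1, -0.4, -0.8, 10, 0, 0, 0, 1, -0.4, -0.8, 10, 0, 0, 0, 1]'

```text
clock: 3.62
tcp_pos: [0.6169, -0.2256, 0.1315]
orientation: [-0.001, 0.044, 0.999, 0.0]
wrist_force: [0.4, -0.5, 1.3]
finger_gap: 0.0852
```

Emit:
send_rows --series '[0, 0, 0, 0, 0, 0, 0, 0, 0, 0, 0, 0, 0, 0, 0, 0, 0, 0, 0, 0, 0, 0, 0, 0, 0, 0, 0, 0, 0, 0, 0, 0, 0, 0, 0, 0, 0, 0, 0, 0, 0, 0, 0, 0, 0, 0, 0, 0, 0]' --newtons 40

```text
clock: 4.2
tcp_pos: [0.6184, -0.2258, 0.1327]
orientation: [0.001, 0.044, 0.999, 0.001]
wrist_force: [0.7, 5.2, 5.6]
finger_gap: 0.0244
```

Emit:
send_rows --series '[1, 0, 0, 0, 0, 0, 0, 2.5, 0, 0, 0, 0, 0, 0, 4, 0, 0, 0, 0, 0, 0, 5.5, 0, 0, 0, 0, 0, 0, 7, 0, 0, 0, 0, 0, 0, 8.5, 0, 0, 0, 0, 0, 0, 9.5, 0, 0, 0, 0, 0, 0, 10.5, 0, 0, 0, 0, 0, 0, 11, 0, 0, 0, 0, 0, 0, 11, 0, 0, 0, 0, 0, 0]'

```text
clock: 5.03
tcp_pos: [0.5079, -0.215, 0.1326]
orientation: [0.001, 0.044, 0.999, 0.002]
wrist_force: [-1.0, 9.6, 8.4]
finger_gap: 0.0245
```

Emit:
send_rows --series '[0.5, 0, 0, 0, 0, 0, 0, 1, 0, 0, 0, 0, 0, 0, 1.3, 0, 0, 0, 0, 0, 0, 1.3, 0, 0, 0, 0, 0, 0]'

```text
clock: 5.37
tcp_pos: [0.4959, -0.2138, 0.1326]
orientation: [0.002, 0.044, 0.999, 0.003]
wrist_force: [1.0, 10.8, 7.5]
finger_gap: 0.0246
```

Emit:
send_rows --series '[0.4, 0.05, 0, 0, 0, 0, 0, 0.8, 0.1, 0, 0, 0, 0, 0, 1.2, 0.1, 0, 0, 0, 0, 0, 1.2, 0.1, 0, 0, 0, 0, 0]'

```text
clock: 5.7
tcp_pos: [0.49, -0.2132, 0.1328]
orientation: [0.007, 0.043, 0.999, 0.002]
wrist_force: [19.8, 8.2, -6.2]
finger_gap: 0.025
```

Emit:
send_rows --series '[0.3, 0, 0, 0, 0, 0, 0, 0.6, 0, 0, 0, 0, 0, 0, 0.6, 0, 0, 0, 0, 0, 0]'

```text
clock: 5.95
tcp_pos: [0.4885, -0.2131, 0.1333]
orientation: [0.012, 0.042, 0.999, 0.002]
wrist_force: [31.8, 9.0, -12.2]
finger_gap: 0.0247
```

Emit:
send_rows --series '[-0.5, 0.1, 0, 0, 0, 0, 0, -0.9, 0.2, 0, 0, 0, 0, 0, -0.9, 0.2, 0, 0, 0, 0, 0]'

```text
clock: 6.2
tcp_pos: [0.489, -0.2131, 0.1331]
orientation: [0.002, 0.044, 0.999, -0.001]
wrist_force: [1.6, 0.6, 5.3]
finger_gap: 0.0251
```

Emit:
send_rows --series '[0, 0, 0, 0, 0, 0, 1, 0, 0, 0, 0, 0, 0, 1, 0, 0, 0, 0, 0, 0, 1, 0, 0, 0, 0, 0, 0, 1, 0, 0, 0, 0, 0, 0, 1, 0, 0, 0, 0, 0, 0, 1]'

```text
clock: 6.7
tcp_pos: [0.4862, -0.2127, 0.1312]
orientation: [-0.0, 0.045, 0.999, 0.0]
wrist_force: [-0.2, 0.3, -0.2]
finger_gap: 0.0853
```

Emit:
send_rows --series '[0, 0, -3, 0, 0, 0, 1, 0, 0, -6, 0, 0, 0, 1, 0, 0, -9, 0, 0, 0, 1, 0, 0, -12, 0, 0, 0, 1, 0, 0, -12, 0, 0, 0, 1, 0, 0, -12, 0, 0, 0, 1]'

```text
clock: 7.2
tcp_pos: [0.4875, -0.2134, 0.2533]
orientation: [0.002, 0.044, 0.999, -0.001]
wrist_force: [-0.1, 0.0, -0.6]
finger_gap: 0.0854
```

Run:
```python
from h import *
s=get_state();print(s["tcp_pos"],s["clock"],s["wrist_force"])
for c in ("top","side"):
    cv2.imwrite(f"pics/{c}1.png",read_camera(c))
    for l in ("rail_knob","rail"): print(c,l,[(round(d["p"],2),d["box"]) for d in silhouettes(c,l)])
a=cv2.imread("pics/top1.png");b=cv2.imread("pics/side1.png")
cv2.imwrite("pics/c2.png",np.hstack([a[20:320,380:620][:, :],b[60:360,160:480]]))
```

```text
[ 0.48750529 -0.21341299  0.25327535] 7.2 [-0.07866774  0.03216297 -0.62515727]
top rail_knob [(0.6, [487.6, 164.4, 18.8, 107.1]), (0.19, [320.2, 120.9, 45.1, 45.5])]
top rail [(0.85, [489.2, 159.2, 17.4, 110.2])]
side rail_knob [(0.65, [300.5, 120.8, 102.9, 27.8])]
side rail [(0.82, [300.3, 123.1, 102.7, 29.6])]
```

View pics/c2.png

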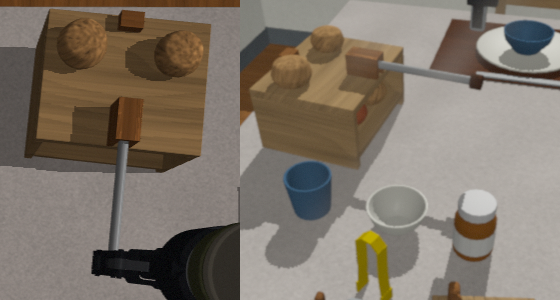

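The view shows the rail out against its stop: the knob is at side (396,142) and the rail's hole in the back block is empty. Now I'll compute the tongs' pose.

Run:
```python
from h import *
P=[onz("top",(155+x/5.333,195+y/5.333),.124) for x,y in ((118,200),(118,262),(168,205),(168,272))]
for p in P: print(p.round(4))
c=np.mean(P,0); d=(P[0]+P[1])/2-(P[2]+P[3])/2; print("centre",c,"heading y",np.degrees(np.arctan2(d[1],d[0])), np.linalg.norm(d))
for n,q in {"rimTL":(52,27),"rimTR":(297,32),"divL":(45,165),"divR":(275,153)}.items(): print(n,onz("top",(155+q[0]/5.333,195+q[1]/5.333),.065).round(4))
print(proj("side",c))
delta((c[0],c[1],.253),90)
```

```text
[0.5595 0.239  0.124 ]
[0.5422 0.2382 0.124 ]
[0.5583 0.2249 0.124 ]
[0.5397 0.2241 0.124 ]
centre [0.5499544  0.23153391 0.124     ] heading y 82.53160067574811 0.014206993158569449
rimTL [0.6179 0.2828 0.065 ]
rimTR [0.6174 0.2077 0.065 ]
divL [0.5757 0.283  0.065 ]
divR [0.5805 0.213  0.065 ]
[[277.77620832 357.71947715]]
shift [-2.45 44.78 -0.26] turn [ 0.08 -0.13 -5.09]
```

Emit:
send_rows --series '[-2.4, 44.6, 0, 0, 0, 0, 1, -2.4, 44.6, 0, 0, 0, 0, 1, -2.4, 44.6, 0, 0, 0, 0, 1, -2.4, 44.6, 0, 0, 0, 0, 1, -2.4, 44.6, 0, 0, 0, 0, 1, -2.4, 44.6, 0, 0, 0, 0, 1, -2.4, 44.6, 0, 0, 0, 0, 1, -2.4, 44.6, 0, 0, 0, 0, 1, -2.4, 44.6, 0, 0, 0, 0, 1, -2.4, 44.6, 0, 0, 0, 0, 1]'

```text
clock: 8.33
tcp_pos: [0.5451, 0.2018, 0.2505]
orientation: [-0.001, 0.044, 0.999, -0.0]
wrist_force: [0.6, -0.9, 0.2]
finger_gap: 0.0854
```

Emit:
send_rows --series '[0, 3, 0, 0, 0, 0, 1, 0, 3, 0, 0, 0, 0, 1, 0, 3, 0, 0, 0, 0, 1, 0, 3, 0, 0, 0, 0, 1]'

```text
clock: 8.67
tcp_pos: [0.5478, 0.2294, 0.2504]
orientation: [-0.001, 0.044, 0.999, -0.0]
wrist_force: [-0.2, -0.5, -0.5]
finger_gap: 0.0856
```

Run:
```python
from h import *
print(get_state()["tcp_pos"]);delta((.55,.2315,.16),84.9)
T=read_camera("top");S=read_camera("side");cv2.imwrite("pics/top2.png",T);cv2.imwrite("pics/side2.png",S)
a=cv2.resize(T[150:300,440:560],(480,600));b=cv2.resize(S[90:190,290:410],(320,267))
b=np.vstack([b,cv2.resize(S[240:440,190:390],(320,320)),np.zeros((13,320,3),np.uint8)])
cv2.imwrite("pics/c3.png",np.hstack([a,b]))
```

```text
[0.54781484 0.22944855 0.2504236 ]
shift [-0.21  0.23  9.04] turn [-0.05 -0.09  0.05]
```

View pics/c3.png

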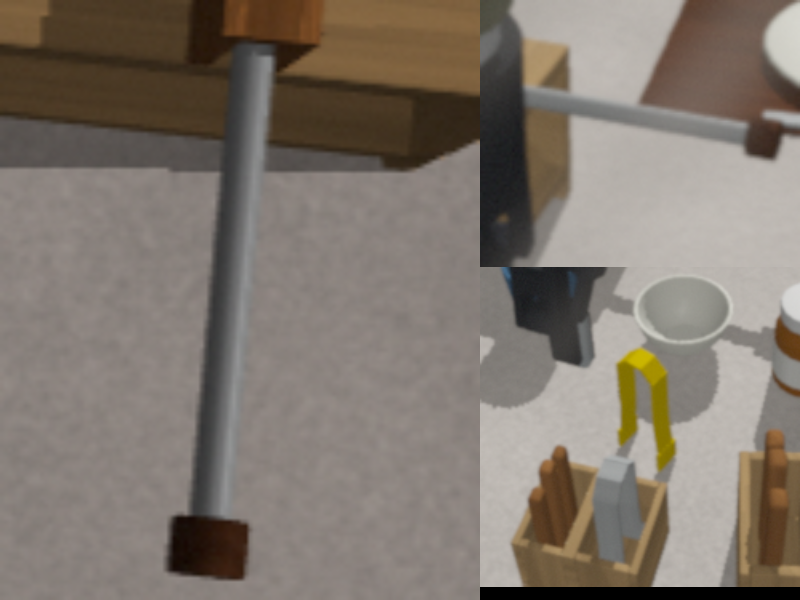

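Knob: top (491.8,286.8), side (396.5,142.5). The tongs are still standing in the box under the open gripper. I'll check the finger projection and the rail geometry.

Run:
```python
from h import *
print("knob",tri((491.75,286.75),(396.5,142.5)),onz("top",(491.75,286.75),.150))
a=onz("top",(503,165),.157);b=onz("top",(492.75,277.5),.157);print(a,b,np.degrees(np.arctan2((a-b)[1],(a-b)[0])))
p=np.array([.5478,.2294,.2504]);y=np.array([.089,.996,0])
for s in(-.05,.05): print(proj("side",p+s*y+[0,0,.013]),proj("top",p+s*y+[0,0,.013]))
```

```text
knob (array([ 0.48851665, -0.21341062,  0.14920701]), np.float64(0.0006554032465550265)) [ 0.4888447  -0.21310913  0.15      ]
[ 0.65833724 -0.22755692  0.157     ] [ 0.50152719 -0.21230252  0.157     ] -5.556217537881865
[[291.62265928 233.08932498]] [[184.80227723 234.44595311]]
[[246.9869887  304.35395848]] [[101.73635039 225.55287753]]
```

Emit:
send_rows --series '[-0.2, 0.2, 3, 0, 0, 0, 1, -0.2, 0.2, 6, 0, 0, 0, 1, -0.2, 0.2, 9, 0, 0, 0, 1, -0.2, 0.2, 9, 0, 0, 0, 1]'

```text
clock: 9.1
tcp_pos: [0.5468, 0.2288, 0.1554]
orientation: [-0.005, 0.046, 0.999, -0.002]
wrist_force: [-0.7, -0.1, -1.6]
finger_gap: 0.0852
```

Run:
```python
from h import *
s=get_state();print(s["tcp_pos"]);delta((.55,.2315,.076),84.9)
T=read_camera("top");S=read_camera("side")
cv2.imwrite("pics/c4.png",np.hstack([cv2.resize(T[180:280,130:260],(455,350)),cv2.resize(S[230:440,190:390],(333,350))]))
```

```text
[0.54677045 0.22881186 0.15541856]
shift [-0.37  0.33  7.94] turn [-0.2  -0.55 -0.13]
```

View pics/c4.png

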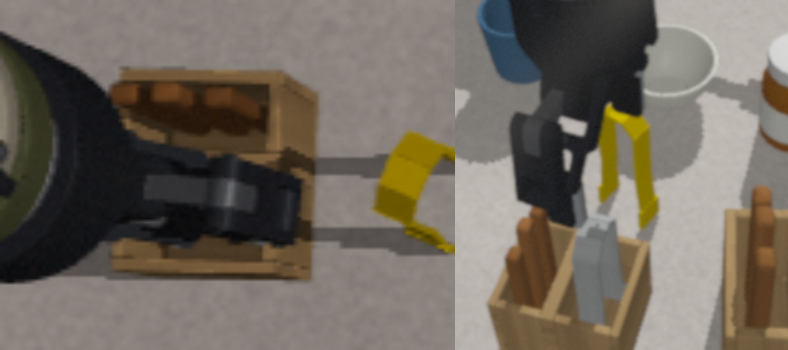

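The near finger matches its projection and the tongs stand between the fingers, so I descend.

Emit:
send_rows --series '[-0.2, 0.3, 1.5, 0, 0, 0, 1, -0.2, 0.3, 3, 0, 0, 0, 1, -0.2, 0.3, 4.5, 0, 0, 0, 1, -0.2, 0.3, 6, 0, 0, 0, 1, -0.2, 0.3, 6.5, 0, 0, 0, 1, -0.2, 0.3, 6.5, 0, 0, 0, 1]'

```text
clock: 9.7
tcp_pos: [0.5533, 0.2339, 0.0973]
orientation: [0.0, 0.045, 0.999, 0.0]
wrist_force: [-1.2, -0.5, 0.5]
finger_gap: 0.0852
```

Emit:
send_rows --series '[0, 0, 0.5, 0, 0, 0, 1, 0, 0, 1, 0, 0, 0, 1, 0, 0, 1, 0, 0, 0, 1, 0, 0, 1, 0, 0, 0, 1]'

```text
clock: 10.03
tcp_pos: [0.5529, 0.2343, 0.0867]
orientation: [0.0, 0.044, 0.999, 0.0]
wrist_force: [0.2, 0.3, -0.6]
finger_gap: 0.0854
```

Run:
```python
from h import *
s=get_state();print(s["tcp_pos"],s["wrist_force"]);delta((.55,.2315,.078),84.9)
```

```text
[0.55291555 0.23430641 0.08673379] [ 0.22683591  0.30251152 -0.60758401]
shift [ 0.27 -0.31  0.87] turn [0.01 0.02 0.01]
```

Emit:
send_rows --series '[0.2, 0, 0.4, 0, 0, 0, 1, 0.2, 0, 0.8, 0, 0, 0, 1, 0.2, 0, 0.8, 0, 0, 0, 1]'

```text
clock: 10.28
tcp_pos: [0.5501, 0.2344, 0.0775]
orientation: [-0.001, 0.044, 0.999, -0.0]
wrist_force: [-0.5, 0.4, -0.3]
finger_gap: 0.0856
```

Emit:
send_rows --series '[0, 0, 0, 0, 0, 0, 0.6, 0, 0, 0, 0, 0, 0, 0.5, 0, 0, 0, 0, 0, 0, 0.3, 0, 0, 0, 0, 0, 0, 0, 0, 0, 0, 0, 0, 0, 0, 0, 0, 0, 0, 0, 0, 0, 0, 0, 0, 0, 0, 0, 0, 0]' --newtons 35

```text
$.series: bad value
```

Row count was off by one number, so I'm resending it.

Emit:
send_rows --series '[0, 0, 0, 0, 0, 0, 0.5, 0, 0, 0, 0, 0, 0, 0.3, 0, 0, 0, 0, 0, 0, 0, 0, 0, 0, 0, 0, 0, 0, 0, 0, 0, 0, 0, 0, 0, 0, 0, 0, 0, 0, 0, 0, 0, 0, 0, 0, 0, 0, 0]' --newtons 35

```text
clock: 10.87
tcp_pos: [0.5515, 0.2351, 0.0792]
orientation: [0.001, 0.044, 0.999, 0.001]
wrist_force: [-0.1, 2.8, 5.2]
finger_gap: 0.039
```

Emit:
send_rows --series '[0, 0, -1, 0, 0, 0, 0, 0, 0, -2.5, 0, 0, 0, 0, 0, 0, -5, 0, 0, 0, 0, 0, 0, -8, 0, 0, 0, 0, 0, 0, -11, 0, 0, 0, 0, 0, 0, -14, 0, 0, 0, 0, 0, 0, -17, 0, 0, 0, 0, 0, 0, -20, 0, 0, 0, 0, 0, 0, -20, 0, 0, 0, 0, 0, 0, -20, 0, 0, 0, 0]'

```text
clock: 11.7
tcp_pos: [0.5514, 0.2342, 0.2799]
orientation: [0.001, 0.045, 0.999, -0.0]
wrist_force: [-0.0, 0.0, -1.8]
finger_gap: 0.0376
```

Run:
```python
from h import *
s=get_state();print(s["tcp_pos"],s["wrist_force"])
T=read_camera("top");S=read_camera("side")
cv2.imwrite("pics/c5.png",S[60:440,100:480])
for c in("side","top"): print([(round(d["p"],2),d["box"]) for d in silhouettes(c,"tongs_mid")])
# hang point: 75 mm behind the knob along the rail
k=np.array([.4886,-.2132]);d=np.array([np.cos(np.radians(-5.4)),np.sin(np.radians(-5.4))]);h=k+.075*d;print(h)
delta((h[0],h[1],.28),84.6)
```

```text
[0.55137102 0.2341623  0.27992644] [-0.04942332  0.04542922 -1.77514613]
[(0.78, [275.1, 290.5, 37.3, 78.8]), (0.58, [247.0, 212.5, 44.9, 117.0])]
[(0.71, [238.6, 216.9, 27.9, 32.6]), (0.59, [133.0, 221.0, 41.9, 21.8])]
[ 0.56326715 -0.22025812]
shift [ -5.38 -45.12  -0.32] turn [-0.09 -0.21  0.3 ]
```

View pics/c5.png

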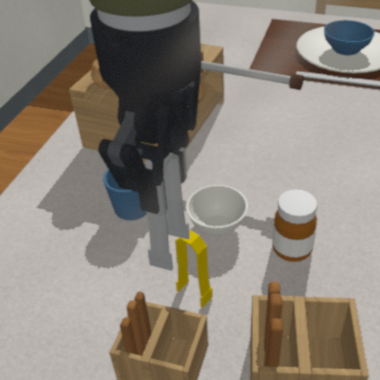

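The steel tongs are held upright, arms at side (265,310), clear of the now empty compartment. I carry them over the rail.

Emit:
send_rows --series '[-5.4, -45, -0.5, 0, 0, 0, 0, -5.4, -45, -0.5, 0, 0, 0, 0, -5.4, -45, -0.5, 0, 0, 0, 0, -5.4, -45, -0.5, 0, 0, 0, 0, -5.4, -45, -0.5, 0, 0, 0, 0, -5.4, -45, -0.5, 0, 0, 0, 0, -5.4, -45, -0.5, 0, 0, 0, 0, -5.4, -45, -0.5, 0, 0, 0, 0, -5.4, -45, -0.5, 0, 0, 0, 0, -5.4, -45, -0.5, 0, 0, 0, 0]'

```text
clock: 12.73
tcp_pos: [0.5624, -0.1838, 0.2814]
orientation: [-0.001, 0.044, 0.999, 0.001]
wrist_force: [0.5, 0.3, -1.2]
finger_gap: 0.0377
```

Emit:
send_rows --series '[0, -3.5, 0, 0, 0, 0, 0, 0, -3.5, 0, 0, 0, 0, 0, 0, -3.5, 0, 0, 0, 0, 0, 0, -3.5, 0, 0, 0, 0, 0, 0, -3.5, 0, 0, 0, 0, 0]'

```text
clock: 13.15
tcp_pos: [0.5601, -0.2155, 0.2823]
orientation: [-0.001, 0.044, 0.999, 0.001]
wrist_force: [-0.2, -0.2, -0.6]
finger_gap: 0.0379
```

Run:
```python
from h import *
s=get_state();print(s["tcp_pos"],s["wrist_force"],s["finger_gap"])
delta((.5633,-.2203,.2),84.6)
T=read_camera("top");S=read_camera("side")
cv2.imwrite("pics/c6.png",np.hstack([cv2.resize(T[100:320,400:600],(364,400)),cv2.resize(S[20:240,200:440],(436,400))]))
```

```text
[ 0.56012011 -0.21548841  0.28226155] [-0.15279526 -0.17235383 -0.58438562] 0.0379486422393858
shift [-0.37 -0.46  8.23] turn [ 0.06 -0.08  0.39]
```

View pics/c6.png

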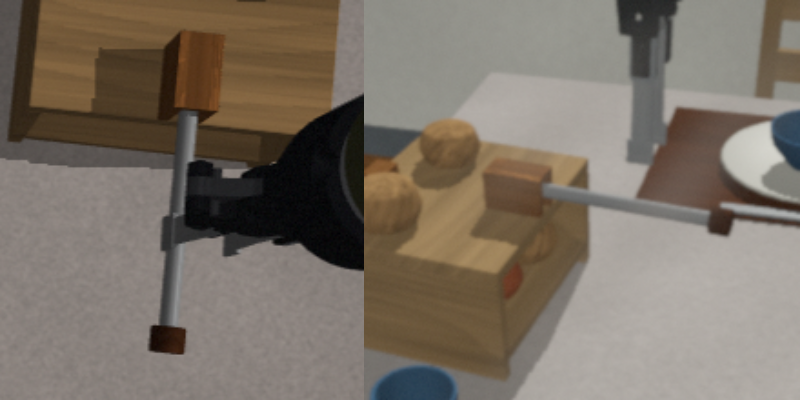

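Run:
```python
from h import *
for x in(162,172,186): print(onz("top",(400+x/1.82,100+232/1.82),.209))
p=np.array([.5601,-.2155,.209]);R0=rot(get_state()["orientation"])
for s in(-.0235,.0235):
    for u in (-.012,.012): q=p+R0@[u,s,0]; q[2]=.209; t=proj("top",q)[0];d=proj("side",q)[0]; print(s,u,(t-[400,100])*1.82,(d-[200,20])*1.817+[364,0])
```

```text
[ 0.56401367 -0.19122565  0.209     ]
[ 0.564126   -0.19812735  0.209     ]
[ 0.56428313 -0.20778157  0.209     ]
-0.0235 -0.012 [232.65181001 224.55388392] [642.49271723 140.40340545]
-0.0235 0.012 [230.06641091 258.71894854] [667.58466388 144.19508988]
0.0235 -0.012 [164.65456685 217.70553332] [626.74854115 163.02431787]
0.0235 0.012 [161.87608639 251.74746171] [652.73910279 167.14546734]
```

The predicted arm-tip positions match the picture within about 2 mm. Next: centre over the rail and lower.

Emit:
send_rows --series '[-0.3, -0.45, 0, 0, 0, 0.4, 0, -0.3, -0.45, 1, 0, 0, 0.4, 0, -0.3, -0.45, 3, 0, 0, 0.4, 0, -0.3, -0.45, 5, 0, 0, 0.4, 0, -0.3, -0.45, 6, 0, 0, 0.4, 0, -0.3, -0.45, 6, 0, 0, 0.4, 0, -0.3, -0.45, 6, 0, 0, 0.4, 0]'

```text
clock: 13.83
tcp_pos: [0.5627, -0.2212, 0.2224]
orientation: [-0.001, 0.048, 0.999, 0.0]
wrist_force: [0.1, 0.1, -0.4]
finger_gap: 0.0374
```

Run:
```python
from h import *
s=get_state();print(s["tcp_pos"],s["wrist_force"],s["finger_gap"])
delta((.5633,-.2203,.12),84.6)
```

```text
[ 0.56269231 -0.22118939  0.22240986] [ 0.13409141  0.09473678 -0.40022086] 0.03739397485358428
shift [-0.07  0.09 10.24] turn [ 0.04 -0.08 -0.07]
```

Emit:
send_rows --series '[0, 0, 1.5, 0, 0, 0, 0, 0, 0, 3, 0, 0, 0, 0, 0, 0, 4.5, 0, 0, 0, 0, 0, 0, 6, 0, 0, 0, 0, 0, 0, 7.5, 0, 0, 0, 0, 0, 0, 8.8, 0, 0, 0, 0, 0, 0, 9.5, 0, 0, 0, 0, 0, 0, 9.5, 0, 0, 0, 0, 0, 0, 9.5, 0, 0, 0, 0]'

```text
clock: 14.58
tcp_pos: [0.5634, -0.2218, 0.1288]
orientation: [0.0, 0.048, 0.999, -0.0]
wrist_force: [-0.2, -0.1, 0.6]
finger_gap: 0.0377
```

Emit:
send_rows --series '[0, 0, 0.2, 0, 0, 0, 0, 0, 0, 0.5, 0, 0, 0, 0, 0, 0, 0.8, 0, 0, 0, 0, 0, 0, 0.8, 0, 0, 0, 0, 0, 0, 0.8, 0, 0, 0, 0]'

```text
clock: 15.0
tcp_pos: [0.5629, -0.2215, 0.1198]
orientation: [-0.0, 0.048, 0.999, 0.0]
wrist_force: [-0.1, -0.4, -1.2]
finger_gap: 0.0379
```

Emit:
send_rows --series '[0, 0, 0.2, 0, 0, 0, 0, 0, 0, 0.4, 0, 0, 0, 0, 0, 0, 0.4, 0, 0, 0, 0, 0, 0, 0.4, 0, 0, 0, 0]'

```text
clock: 15.33
tcp_pos: [0.5629, -0.2215, 0.1157]
orientation: [-0.0, 0.048, 0.999, 0.0]
wrist_force: [0.5, 0.4, -0.8]
finger_gap: 0.038
```

Emit:
send_rows --series '[0, 0, 0.1, 0, 0, 0, 0, 0, 0, 0.3, 0, 0, 0, 0, 0, 0, 0.3, 0, 0, 0, 0, 0, 0, 0.3, 0, 0, 0, 0]'

```text
clock: 15.67
tcp_pos: [0.564, -0.2219, 0.1148]
orientation: [0.002, 0.048, 0.999, -0.0]
wrist_force: [-0.8, 1.4, 7.2]
finger_gap: 0.0378
```

The tongs touch down at TCP z 0.115 (7 N), as predicted. I hold briefly, then release.

Emit:
send_rows --series '[0, 0, -0.15, 0, 0, 0, 0, 0, 0, -0.15, 0, 0, 0, 0, 0, 0, -0.15, 0, 0, 0, 0]'

```text
clock: 15.92
tcp_pos: [0.5634, -0.2218, 0.1149]
orientation: [0.0, 0.048, 0.999, -0.0]
wrist_force: [-0.1, 0.2, 3.1]
finger_gap: 0.0378
```

Emit:
send_rows --series '[0, 0, 0, 0, 0, 0, 0.5, 0, 0, 0, 0, 0, 0, 0.6, 0, 0, 0, 0, 0, 0, 0.8, 0, 0, 0, 0, 0, 0, 1, 0, 0, 0, 0, 0, 0, 1, 0, 0, 0, 0, 0, 0, 1, 0, 0, 0, 0, 0, 0, 1]'

```text
clock: 16.5
tcp_pos: [0.563, -0.2216, 0.1143]
orientation: [-0.0, 0.048, 0.999, 0.0]
wrist_force: [0.1, 0.7, -0.4]
finger_gap: 0.0854
```

Emit:
send_rows --series '[0, 0, -1, 0, 0, 0, 1, 0, 0, -2.5, 0, 0, 0, 1, 0, 0, -4.5, 0, 0, 0, 1, 0, 0, -7, 0, 0, 0, 1, 0, 0, -10, 0, 0, 0, 1, 0, 0, -13, 0, 0, 0, 1, 0, 0, -15, 0, 0, 0, 1, 0, 4, -15, 0, 0, 0, 1, 0, 8, -15, 0, 0, 0, 1, 0, 12, -15, 0, 0, 0, 1]'

```text
clock: 17.33
tcp_pos: [0.5747, -0.1017, 0.266]
orientation: [0.001, 0.049, 0.999, -0.0]
wrist_force: [0.1, -0.3, -0.1]
finger_gap: 0.0854
```

Emit:
send_rows --series '[0, 10, 0, 0, 0, 0, 1, 0, 10, 0, 0, 0, 0, 1, 0, 10, 0, 0, 0, 0, 1, 0, 10, 0, 0, 0, 0, 1, 0, 10, 0, 0, 0, 0, 1]'

```text
clock: 17.75
tcp_pos: [0.5841, -0.0016, 0.2652]
orientation: [0.0, 0.047, 0.999, -0.0]
wrist_force: [1.1, -0.8, -0.8]
finger_gap: 0.0856
```

Run:
```python
from h import *
s=get_state();print(s["tcp_pos"],s["wrist_force"],s["clock"])
T=read_camera("top");S=read_camera("side")
cv2.imwrite("pics/c7.png",np.hstack([cv2.resize(T[100:320,400:600],(364,400)),cv2.resize(S[20:240,200:440],(436,400))]))
```

```text
[ 0.58408942 -0.00161691  0.26523204] [ 1.12277487 -0.77818258 -0.80462479] 17.75
```

View pics/c7.png

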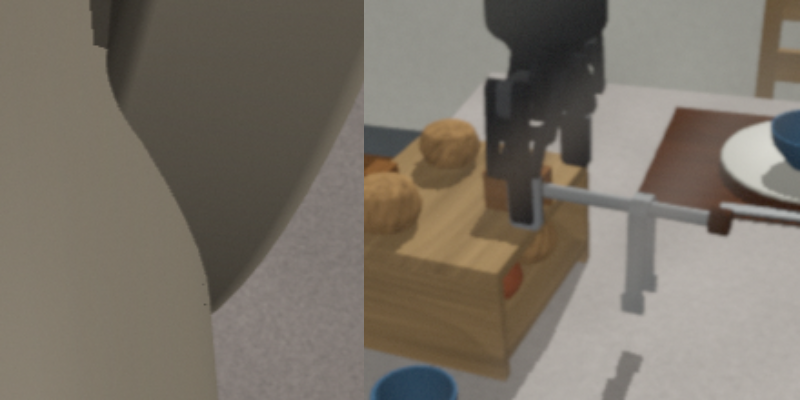

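The tongs hang over the rail at crop (640,205–310), midway between the knob and the stand. The knob at crop (720,221) is where it was before the hang. I let things settle and hand in.

Emit:
send_rows --series '[0, 0, 0, 0, 0, 0, 1, 0, 0, 0, 0, 0, 0, 1, 0, 0, 0, 0, 0, 0, 1, 0, 0, 0, 0, 0, 0, 1, 0, 0, 0, 0, 0, 0, 1, 0, 0, 0, 0, 0, 0, 1]'

```text
clock: 18.35
tcp_pos: [0.584, -0.003, 0.2644]
orientation: [-0.0, 0.048, 0.999, 0.0]
wrist_force: [0.2, 0.2, -0.2]
finger_gap: 0.0856
```

```bash
python3 -c "
from workcell import *
print(hand_in())"
```

```text
the job is handed in; nothing more can be done
None
```

I pulled the rail out to its stop, took the bare steel tongs from the small box and hung them over the rail. They went on about 75 mm from the knob towards the stand. I let go only after they touched the rail (about 7 N, eased to 3 N), and handed in at about 18 s of the 59 s.

**Last checks:**
- **Tongs:** the final side picture shows them hanging upright over the rail.
- **Rail:** the knob is still where it was once the rail was out.
- **Robot:** the gripper is open and clear, with almost no force at the wrist.

**Not fully checked:**
- In the final top picture the arm hid the rail, so the end state was confirmed from the side view only.
- I did not measure the jam jar, cup and bowl again at the end. The arm carried everything well above them and showed no unexpected contact force.

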